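Set and clamp the arm of a pour-over coffee stand at its height mark

TASK

The glass server needs more room under the pour-over stand: pinch the dripper arm together with its open brass cam lever, raise the arm smoothly until the top of its collar is level with the lower edge of the red ring on the post, and, holding it there, squeeze the lever fully closed against the arm. Until it is clamped the collar is loose on the post, so do not let the arm drop, do not close the lever at another height, and do not push the mug, server, dripper or the other coffee things about. Finish while still holding: keep the arm and the closed lever gripped at the mark and do not let go.

Things in the scene. Friction and masses are not known exactly. Their poses are not given: they have to be found in the camera images.
- stand: pour-over stand, fixed to the worktop, yawed up to 0.5 rad: walnut base board 290 x 150 x 24 mm with a round drip tray and an upright steel post of 16 mm diameter whose top is 315 mm above the worktop. Origin: on the worktop under the post's axis; z up; its x axis points away from the robot, so the arm reaches from the post towards its -x, with the cam lever on its +y side
- dripper_arm: sliding arm, about 0.4 kg: dark collar (37 mm diameter, 40 mm high) loose on the post; aluminium bar 14 mm wide, 20 mm high, centred 20 mm above the collar's underside, out to x = -108 mm; flat ring (92 mm diameter) centred at x = -152 mm. Origin: post axis at the collar's underside, axes as the stand's. Slides up (145 mm) and down only; rests on a stop, origin at 112 mm; drops if let go unclamped
- collar_top (a point): centre of the collar's top face, 40 mm above the arm's origin, on the post's axis
- mark (a point): centre of the lower edge of the red ring (23 mm diameter, 8 mm high) on the post, on the post's axis: the height mark, 205 to 265 mm above the worktop. The ring does not hinder the collar. Level means collar_top and mark at the same height
- bar_grip (a point): middle of the bar 75.5 mm out from the post's axis, where the lever's tip moves beside it: the place to pinch bar and lever from above. At least 30 mm is free beyond the bar and the open lever, and 60 mm below. The bar cannot give way sideways (arm's y): as the lever closes, the middle of the pinch must travel about 15 mm towards the arm's -y while the fingers close
- cam_lever (a joint): brass cam lever on the bar's +y side, in rad: 0 closed (parallel to the bar), 0.62 wide open. It turns about an upright pin at x = -24, y = +16 mm of the arm's frame, tip 58 mm from the pin. Stiff: at the tip it does not move below 10 N, goes over with 15 to 25 N, stays put, and closed clamps the arm. A light pinch of 6 to 8 N lifts the arm with the lever still open
- lever_tip (a point): axis of the lever's round tip (upright brass cylinder 12 mm in diameter, 18 mm high, at the bar's height). Open, the pinch across bar and tip is 55 to 61 mm wide; closed, it is 29 mm: the tip's axis then lies 16 mm to +y of the bar's middle
- mug: blue mug, 80 mm diameter, 80 mm high, on the drip tray under the ring; origin centre of its underside
- server: glass server, about 108 mm diameter, 130 mm high, beside the stand on its +y side; origin centre of its underside
- dripper: white ceramic cone dripper, 114 mm diameter, 90 mm high, beside the stand on its -y side; origin centre of its underside
- jar: amber coffee jar with red lid, 90 mm diameter, 130 mm high, to the right; origin centre of its underside
- grinder: hand grinder with crank, 48 mm diameter, 209 mm high, to the right; origin centre of its underside
- kettle: steel gooseneck kettle, 156 mm diameter, 154 mm high, on its black base to the left; origin centre of its underside
- scoop: wooden spoon 160 mm long lying beyond the stand; origin under its middle

How it is judged (in metres and radians):
On the way, in this order (a step that is already met when the one before it is completed fails the run):
1. the arm is held in the fingers with its collar level with the mark (within 6 mm), the lever still open (z of collar_top in the frame of mark between -0.006 and 0.006 m and value of joint cam_lever above 0.35 rad and contact force between the fingers and dripper_arm above 1 N), for 0.2 s.
2. held at the mark, the lever is closed (z of collar_top in the frame of mark between -0.006 and 0.006 m and value of joint cam_lever below 0.06 rad and contact force between the fingers and dripper_arm above 1 N), for 0.2 s.
At the end, for the whole second after the job is handed in: the collar's top is level with the lower edge of the red ring within 6 mm, the cam lever is closed to within 0.06 rad of its stop, the arm is at rest, and the fingers still grip arm and lever (more than 2 N, the TCP within 50 mm of the middle of the bar) (z of collar_top in the frame of mark between -0.006 and 0.006 m and value of joint cam_lever below 0.06 rad and linear speed of dripper_arm below 0.01 m/s and contact force between the fingers and dripper_arm above 2 N and distance between the grasp point and bar_grip below 0.05 m); the arm keeps its last pose, push and grip.
It fails at once if the lever is closed while the collar is more than 12 mm off the mark (value of joint cam_lever below 0.2 rad and (z of collar_top in the frame of mark below -0.012 m or z of collar_top in the frame of mark above 0.012 m)).
It fails at once if the arm drops or is jerked up (linear speed of dripper_arm above 0.45 m/s).
It fails at once if mug, server or dripper pushed about (more than 20 mm) (distance of any of mug, server, dripper from where it was at the start of the episode above 0.02 m).
It fails at once if one of the other coffee things pushed about (more than 20 mm) (distance of any of jar, grinder, kettle, scoop from where it was at the start of the episode above 0.02 m).
It also fails if it takes over 35 s, if anything falls off the work surface, if the arm or the gripper's body presses on something with over 40 N, if the wrist force passes 120 N, or if a joint passes its speed limit or range.

ROBOT

A 6-joint arm with a two-finger parallel gripper is mounted at the origin on the work surface. World frame = base frame: x ahead of the robot, y to its left, z up, the work surface at z = 0. Lengths are in mm, angles in rad, forces in N, time in s.
With the tool pointing down it reaches from about 325 to 900 mm from the base axis. Payload 6.1 kg.
Tool frame: the origin (TCP) lies between the finger pads, 19 mm behind the fingertips; this is the grasp point; z points along the fingers, y is the line along which they close (so a half turn about z gives the same grasp; the last joint's range is limited). The gripper opens to 87 mm and grips with 3 to 60 N. Pads are 19 mm wide; open, the fingers measure 117 mm over their backs; the gripper's body (75 mm by 190 mm) begins 51 mm behind the grasp point.
Start: joints at [-1.396, 0.22, 1.526, -0, 1.395, -0.126], TCP at [185.171, -596.932, 241.238] pointing down, gripper open.
Joint ranges: [-2.98, 2.98], [-0.91, 2.08], [0.09, 2.57], [-1.24, 4.39], [0.2, 2.65], [-2.68, 2.68]. Speed limits (rad/s): [2.57, 2.57, 3.01, 3.14, 3.14, 3.14].

INTERFACE

Orientations are given as a unit quaternion [x, y, z, w].
In Python, from station import * gives the robot as it stands.
- The arm moves only by the tool play_rows, never from a script. Its argument "motion" is a list of rows, each an object with "translation": the shift along the tool's x, y, z in units of 0.6 m (1.0 is 0.6 m), a list of three; "delta_rot": the turn, a rotation vector about the tool's x, y, z in units of 90 degrees (1.0 is 90 degrees), a list of three; "hand": the opening, from 0 (shut) to 1 (fully open). A call has 1 to 8 rows; each row is the pose to reach, as a shift and turn from the pose commanded when the call began, along the tool's axes at that moment; what a row does not reach only later rows make up. A row lasts 1/12 s, in which the tool goes at most 41.7 mm and 7.16 degrees, less where a joint would pass 70% of its speed; a pose out of reach is approached as far as the arm can. A call with a number of a shift or a turn outside -1 to 1 is refused whole. A call with a gripper value outside its range is refused whole. The fingers move at their own pace and stop on an object; "newtons" is the grip in N (left out, the last holds). Time passes only in rows, so rows that repeat a pose let the fingers close. It gives the time, the measured TCP pose, the force, the opening and the grip force at its end, in the units of the state.
- observe(): the state, without advancing time (a new reading comes with each control period).
- snapshot(name): name is "scene" or "top" or "wrist"; returns a dict with "color" (384x512x3 uint8, blue, green, red), "fx", "fy", "cx", "cy" (pixels), "pose" (4x4, takes a point from camera to world coordinates); the wrist camera has in their place "hand_eye" (4x4, takes a point from camera to tool coordinates, whose origin is the TCP and whose axes are the flange's). Camera axes: x right, y up, looking along -z (the intrinsics and any distortion apply to the point x, -y, -z); pixel columns grow to the right and rows downward; lengths in mm; the calibration is good to about 2 mm. A picture is of the moment at which its call begins: read the wrist's pose just before it. There is no depth.
- close_job(): hands the job in; it is judged then, once.
The state is a dict: "time": time; "joint_pos": joint angles; "dq": joint speeds; "joint_efforts": joint torques, N m; "position": TCP position; "ee_rot": TCP orientation; "ft_force": force on the tool from outside, world axes, zero at the start; "moment": the same for the moment, N m; "gripper_width": finger opening in mm; "gripper_force": force on a finger pad.
Only numpy, scipy, OpenCV 4.12 (cv2) and the standard library are available. Lean on these libraries where they do the work, as an engineer would, in place of code of your own. Each camera call takes 0.05 s, during which the arm holds its last target. There are 200 camera calls.

## Working session

There is one attempt and no reset: what is moved stays moved. The work goes in short steps, Python scripts to look and compute and a tool call to move; the robot and the scene stay as the last step left them, time stands still between calls to the robot, and variables do not carry over. Pictures are saved under pics/ and viewed, at most 10 in all, crops included, and the job is handed in when it is done.

Besides the shell and the picture viewer there is one more tool, called as name([rows], argument=value, ...), one row to a line, values as JSON. play_rows: Moves the arm, as the interface text tells. Its arguments: {"type":"object","properties":{"motion":{"type":"array","items":{"type":"object","properties":{"translation":{"type":"array","items":{"type":"number","minimum":-1,"maximum":1}},"delta_rot":{"type":"array","items":{"type":"number","minimum":-1,"maximum":1}},"hand":{"type":"number"}}}},"newtons":{"type":"number"}},"required":["motion"]}

```bash
mkdir -p pics
python3 - <<'E'
from station import *
import cv2,numpy as np
print(observe())
for n in("scene","top"):
    s=snapshot(n);cv2.imwrite(f"pics/{n}0.png",s["color"])
    print(n,{k:np.round(s[k],4).tolist() for k in s if k!="color"})
a=[cv2.imread(f"pics/{n}0.png") for n in("scene","top")]
cv2.imwrite("pics/s0.png",cv2.resize(a[0],(800,600)));cv2.imwrite("pics/t0.png",cv2.resize(a[1],(800,600)))
E
```

```text
{'time': 0.0, 'joint_pos': array([-1.39612381e+00,  2.21230428e-01,  1.52757909e+00, -6.14368746e-05,
        1.39469293e+00, -1.26118080e-01]), 'dq': array([-4.36397198e-04, -1.31356599e-03,  1.47830974e-03, -5.54886677e-05,
        2.78621633e-04,  1.17104846e-03]), 'joint_efforts': array([-1.35020815e-03, -4.94622767e+01, -3.87376750e+01,  6.97548059e-02,
        5.71257505e-02, -1.72240825e-04]), 'position': array([ 185.03881308, -596.3827883 ,  240.1515    ]), 'ee_rot': array([ 9.88710666e-01,  1.49834259e-01, -5.34091987e-05, -9.53879834e-04]), 'ft_force': array([ 0.54017191,  0.14791068, -0.02867484]), 'moment': array([ 0.01985108,  0.01508855, -0.00914392]), 'gripper_force': 0.0, 'gripper_width': 87.22600237012102}
scene {'fx': 425.3749, 'fy': 425.3749, 'cx': 258.6672, 'cy': 187.1105, 'pose': [[0.4001, -0.7767, 0.4865, 1313.3862], [0.9164, 0.3462, -0.2009, -321.0724], [-0.0124, 0.5262, 0.8503, 1374.9803], [0.0, 0.0, 0.0, 1.0]]}
top {'fx': 485.6076, 'fy': 485.6076, 'cx': 257.6784, 'cy': 182.6663, 'pose': [[-0.0294, 0.9887, -0.1469, 315.9012], [-0.9995, -0.0311, -0.0094, -8.7615], [-0.0138, 0.1465, 0.9891, 1970.3642], [0.0, 0.0, 0.0, 1.0]]}
```

View pics/s0.png

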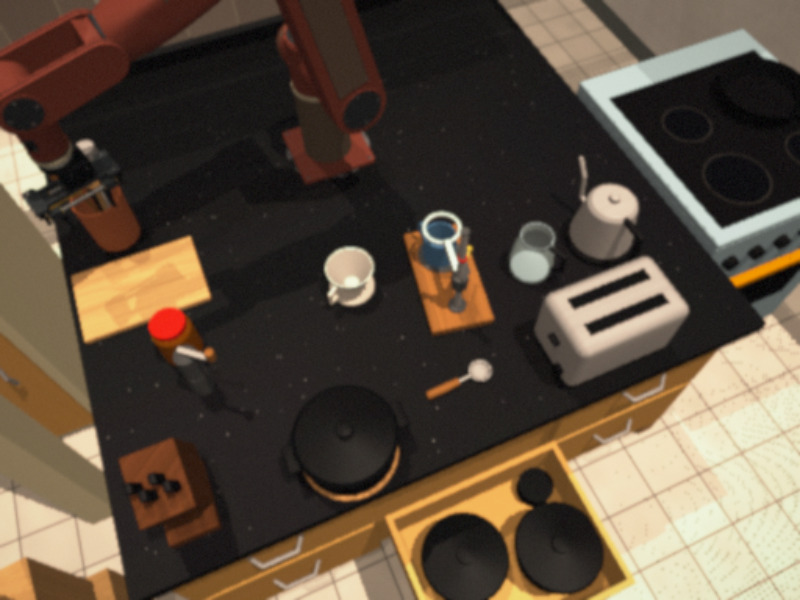

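View pics/t0.png

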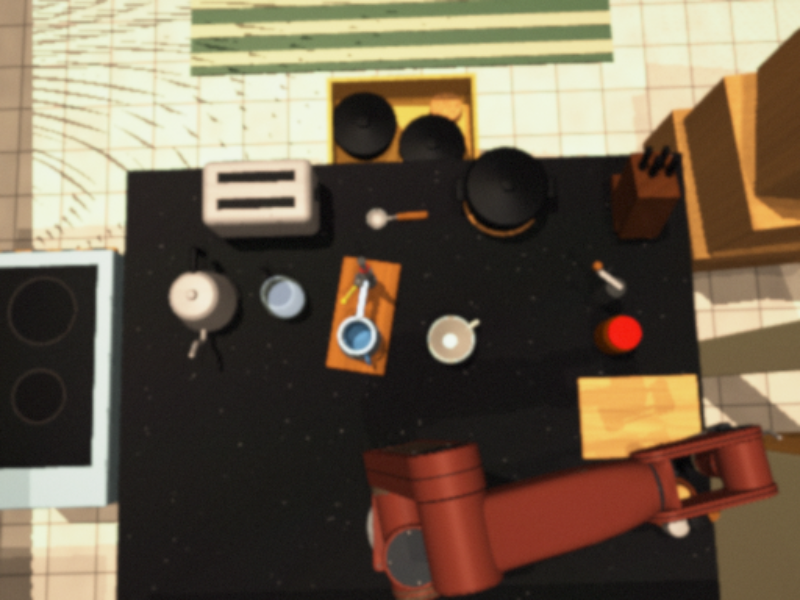

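The scene view (800x600) shows the stand at about (450,280), with the mug at (441,240), the server at (533,250), the white dripper at (349,275) and the post's red ring near (462,262). In the top view the board's corners are at (343,257), (401,264), (385,375) and (327,366). The bar runs from (366,280) to (360,318), and the yellow lever is at about (352,292).

```bash
cat > h.py <<'E'
import cv2,numpy as np
from scipy.spatial.transform import Rotation as R
from station import *
def T_tool(o):
    T=np.eye(4);T[:3,:3]=R.from_quat(o["ee_rot"]).as_matrix();T[:3,3]=o["position"];return T
def shot(n):
    o=observe();s=snapshot(n)
    if n=="wrist": s["pose"]=T_tool(o)@s["hand_eye"]
    return s
def ray(s,u,v):
    d=np.array([(u-s["cx"])/s["fx"],-(v-s["cy"])/s["fy"],-1.]);d=s["pose"][:3,:3]@d
    return s["pose"][:3,3],d/np.linalg.norm(d)
def onz(s,u,v,z):
    o,d=ray(s,u,v);return o+d*(z-o[2])/d[2]
def proj(s,p):
    c=np.linalg.inv(s["pose"])@np.r_[p,1.];return np.array([s["cx"]-s["fx"]*c[0]/c[2],s["cy"]+s["fy"]*c[1]/c[2]])
def tri(rs):
    A=0;b=0
    for o,d in rs:
        P=np.eye(3)-np.outer(d,d);A=A+P;b=b+P@o
    return np.linalg.solve(A,b)
E
python3 - <<'E'
from h import *
np.set_printoptions(precision=2,suppress=True)
s=shot("top");k=1/1.5625
c=[onz(s,u*k,v*k,24) for u,v in((343,257),(401,264),(385,375),(327,366))]
print(np.array(c)); f=(c[0]+c[1]-c[2]-c[3]);print("yaw",np.arctan2(f[1],f[0]),"centre",np.mean(c,0))
q=shot("scene")
c=[onz(q,u*k,v*k,24) for u,v in((405,232),(436,331),(493,321),(462,228))];print(np.array(c))
# red ring blob
for n,w,(x0,x1,y0,y1) in(("top",s,(215,250,160,200)),("scene",q,(280,310,150,185))):
    h=cv2.cvtColor(w["color"],cv2.COLOR_BGR2HSV);m=(((h[...,0]<8)|(h[...,0]>172))&(h[...,1]>130)&(h[...,2]>60)).astype(np.uint8)
    m2=np.zeros_like(m);m2[y0:y1,x0:x1]=m[y0:y1,x0:x1];ys,xs=np.nonzero(m2);print(n,len(xs),xs.mean() if len(xs) else 0,ys.mean() if len(xs) else 0)
    if n=="top": a=(xs.mean(),ys.mean()) if len(xs) else None
    else: b=(xs.mean(),ys.mean()) if len(xs) else None
if a and b: print("ring",tri([ray(s,*a),ray(q,*b)]))
w=snapshot("wrist");print(w["hand_eye"],w["fx"],w["cx"],w["cy"],w["color"].shape)
print(observe()["ee_rot"],R.from_quat(observe()["ee_rot"]).as_matrix())
E
```

```text
[[684.83 163.05  24.  ]
 [661.46  12.22  24.  ]
 [375.58  61.36  24.  ]
 [402.86 209.05  24.  ]]
yaw -0.16600337920580022 centre [531.18 111.42  24.  ]
[[376.41  71.95  24.  ]
 [666.26  23.21  24.  ]
 [696.14 155.35  24.  ]
 [423.98 209.15  24.  ]]
top 25 232.76 172.16
scene 17 295.47058823529414 166.05882352941177
ring [619.82  98.92 207.89]
[[   0.      0.97    0.25   66.85]
 [   1.     -0.     -0.      0.35]
 [  -0.      0.25   -0.97 -143.5 ]
 [   0.      0.      0.      1.  ]] 265.78215984954096 256.33304603779646 190.07320681667179 (384, 512, 3)
[ 0.99  0.15 -0.   -0.  ] [[ 0.96  0.3  -0.  ]
 [ 0.3  -0.96  0.  ]
 [ 0.   -0.   -1.  ]]
```

play_rows([
  {"translation": [0, 0, -0.07], "delta_rot": [0, 0, -0.07], "hand": 1},
  {"translation": [0.02, -0.02, -0.14], "delta_rot": [0, 0, -0.15], "hand": 1},
  {"translation": [0.05, -0.06, -0.2], "delta_rot": [0, 0, -0.23], "hand": 1},
  {"translation": [0.09, -0.11, -0.23], "delta_rot": [0, 0, -0.31], "hand": 1},
  {"translation": [0.13, -0.16, -0.23], "delta_rot": [0, 0, -0.39], "hand": 1},
  {"translation": [0.17, -0.21, -0.23], "delta_rot": [0, 0, -0.47], "hand": 1},
  {"translation": [0.21, -0.26, -0.23], "delta_rot": [0, 0, -0.55], "hand": 1},
  {"translation": [0.25, -0.31, -0.23], "delta_rot": [0, 0, -0.63], "hand": 1},
])

```text
time: 0.92
position: [273.7, -372.9, 379.4]
ee_rot: [0.799, 0.602, 0.0, 0.0]
ft_force: [0.2, -0.7, -0.7]
gripper_width: 87.2
gripper_force: 0.0
```

```bash
cat >> h.py <<'E'
def to(p,yaw=None):
    o=observe();M=R.from_quat(o["ee_rot"]);d=M.inv().apply(np.array(p)-o["position"])
    print("pos",o["position"].round(1),"t",round(o["time"],2),"units",(d/600).round(4))
    if yaw is not None:
        G=R.from_matrix(np.array([[np.cos(yaw),np.sin(yaw),0],[np.sin(yaw),-np.cos(yaw),0],[0,0,-1]]))
        print("rot",((M.inv()*G).as_rotvec()/(np.pi/2)).round(4))
E
python3 -c "
from h import *
to([470,124,380],2.976)"
```

```text
pos [ 273.7 -372.9  379.4] t 0.92 units [ 0.8863  0.0863 -0.0012]
rot [ 1.0000e-04  5.0000e-04 -1.0723e+00]
```

play_rows([
  {"translation": [0.06, 0.006, 0], "delta_rot": [0, 0, -0.079], "hand": 1},
  {"translation": [0.12, 0.012, 0], "delta_rot": [0, 0, -0.158], "hand": 1},
  {"translation": [0.18, 0.018, 0], "delta_rot": [0, 0, -0.237], "hand": 1},
  {"translation": [0.24, 0.024, 0], "delta_rot": [0, 0, -0.316], "hand": 1},
  {"translation": [0.3, 0.03, 0], "delta_rot": [0, 0, -0.395], "hand": 1},
  {"translation": [0.36, 0.036, 0], "delta_rot": [0, 0, -0.474], "hand": 1},
  {"translation": [0.42, 0.042, 0], "delta_rot": [0, 0, -0.553], "hand": 1},
  {"translation": [0.48, 0.048, 0], "delta_rot": [0, 0, -0.632], "hand": 1},
])

```text
time: 1.58
position: [382.1, -104.8, 379.5]
ee_rot: [0.416, 0.91, -0.0, 0.0]
ft_force: [0.4, -0.7, 1.0]
gripper_width: 87.1
gripper_force: 0.0
```

```bash
python3 -c "
from h import *
to([470,124,380],2.976)"
```

```text
pos [ 382.1 -104.8  379.5] t 1.58 units [ 0.1925  0.3604 -0.0009]
rot [ 0.      0.0006 -0.4403]
```

play_rows([
  {"translation": [0.03, 0.06, 0], "delta_rot": [0, 0, -0.074], "hand": 1},
  {"translation": [0.065, 0.12, 0], "delta_rot": [0, 0, -0.148], "hand": 1},
  {"translation": [0.1, 0.18, 0], "delta_rot": [0, 0, -0.22], "hand": 1},
  {"translation": [0.13, 0.24, 0], "delta_rot": [0, 0, -0.295], "hand": 1},
  {"translation": [0.16, 0.3, 0], "delta_rot": [0, 0, -0.37], "hand": 1},
  {"translation": [0.19, 0.36, 0], "delta_rot": [0, 0, -0.44], "hand": 1},
  {"translation": [0.19, 0.36, 0], "delta_rot": [0, 0, -0.44], "hand": 1},
])

```text
time: 2.17
position: [472.8, 126.3, 378.3]
ee_rot: [0.08, 0.997, 0.001, -0.001]
ft_force: [-0.4, 0.0, -0.3]
gripper_width: 87.1
gripper_force: 0.0
```

Run:
```python
from h import *
import pickle
to([545.5,111.5,380],2.976)
w=shot("wrist");pickle.dump(w,open("w1.pkl","wb"))
cv2.imwrite("pics/w1.png",cv2.resize(w["color"],(800,600)))
print(w["pose"].round(2))
```

```text
pos [472.8 126.3 378.3] t 2.17 units [-0.1235 -0.005  -0.003 ]
rot [ 0.0017 -0.0008  0.0035]
[[ 1.6000e-01 -9.6000e-01 -2.5000e-01  4.0522e+02]
 [ 9.9000e-01  1.5000e-01  4.0000e-02  1.3609e+02]
 [ 0.0000e+00 -2.5000e-01  9.7000e-01  5.2189e+02]
 [ 0.0000e+00  0.0000e+00  0.0000e+00  1.0000e+00]]
```

View pics/w1.png

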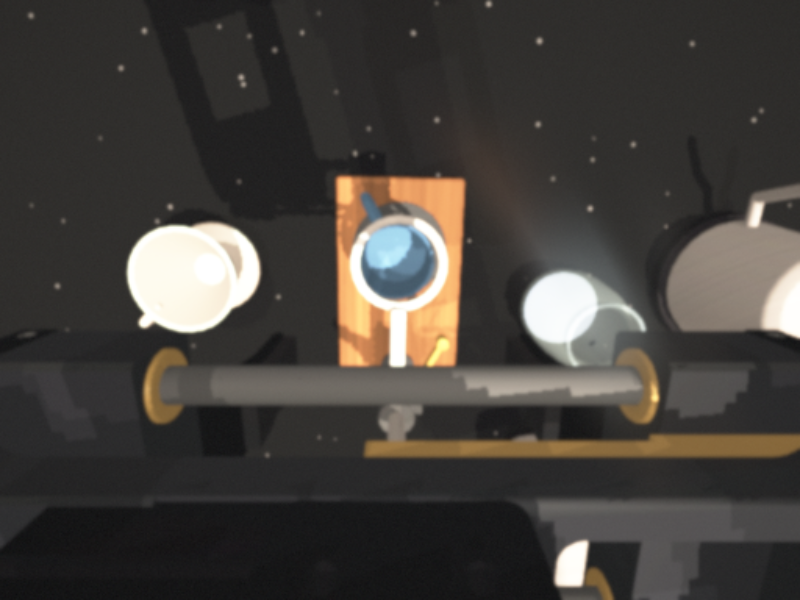

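The wrist view shows the bar at column 398, rows 305–365, with the board straight in the image, so the yaw estimate holds. The lever is at about (438,350), pointing open. The fingers hide the post, so I will look at it obliquely from the -y side.

Run:
```python
from h import *
o=observe();M=R.from_quat(o["ee_rot"])
yaw=-.166;ex=np.array([np.cos(yaw),np.sin(yaw),0]);ey=np.array([-np.sin(yaw),np.cos(yaw),0]);ez=np.array([0,0,1.])
a=.65
z=np.sin(a)*ey-np.cos(a)*ez; x=np.cos(a)*ey+np.sin(a)*ez; y=np.cross(z,x)
G=R.from_matrix(np.c_[x,y,z])
post=np.array([620,99,0.])
cam=post-190*ey-30*ex+370*ez
tcp=cam-67*x+143*z;print(tcp)
to(tcp)
print(((M.inv()*G).as_rotvec()/(np.pi/2)).round(4))
print(((M.inv()*R.from_euler("z",yaw+np.pi/2)).as_rotvec()))
```

```text
[564.50363653 -50.68342005 215.61252762]
pos [472.1 123.6 378.4] t 2.22 units [-0.2002 -0.2612  0.2708]
[-0.3248  0.3229  0.9613]
[2.22019400e+00 2.22108922e+00 2.17496050e-03]
```

play_rows([
  {"translation": [-0.015, -0.03, 0.01], "delta_rot": [-0.023, 0.023, 0.068], "hand": 1},
  {"translation": [-0.03, -0.06, 0.02], "delta_rot": [-0.046, 0.046, 0.136], "hand": 1},
  {"translation": [-0.05, -0.09, 0.03], "delta_rot": [-0.07, 0.07, 0.205], "hand": 1},
  {"translation": [-0.07, -0.12, 0.05], "delta_rot": [-0.092, 0.092, 0.273], "hand": 1},
  {"translation": [-0.09, -0.15, 0.07], "delta_rot": [-0.115, 0.115, 0.342], "hand": 1},
  {"translation": [-0.11, -0.18, 0.09], "delta_rot": [-0.138, 0.138, 0.41], "hand": 1},
  {"translation": [-0.13, -0.21, 0.11], "delta_rot": [-0.16, 0.16, 0.478], "hand": 1},
])

```text
time: 2.8
position: [527.2, -19.3, 313.0]
ee_rot: [0.445, 0.878, 0.133, -0.111]
ft_force: [0.2, 0.5, -0.3]
gripper_width: 87.1
gripper_force: 0.0
```

Run:
```python
from h import *
o=observe();M=R.from_quat(o["ee_rot"])
yaw=-.166;ex=np.array([np.cos(yaw),np.sin(yaw),0]);ey=np.array([-np.sin(yaw),np.cos(yaw),0]);ez=np.array([0,0,1.])
a=.65
z=np.sin(a)*ey-np.cos(a)*ez; x=np.cos(a)*ey+np.sin(a)*ez; y=np.cross(z,x)
to([564.5,-50.7,215.6])
print(((M.inv()*R.from_matrix(np.c_[x,y,z])).as_rotvec()/(np.pi/2)).round(4))
```

```text
pos [527.2 -19.3 313. ] t 2.8 units [-0.1264 -0.0011  0.1304]
[-0.1591  0.1643  0.4757]
```

play_rows([
  {"translation": [-0.018, 0, 0.018], "delta_rot": [-0.023, 0.023, 0.068], "hand": 1},
  {"translation": [-0.036, 0, 0.037], "delta_rot": [-0.046, 0.046, 0.136], "hand": 1},
  {"translation": [-0.054, 0, 0.056], "delta_rot": [-0.07, 0.07, 0.205], "hand": 1},
  {"translation": [-0.072, 0, 0.075], "delta_rot": [-0.092, 0.092, 0.273], "hand": 1},
  {"translation": [-0.09, 0, 0.093], "delta_rot": [-0.115, 0.115, 0.342], "hand": 1},
  {"translation": [-0.108, 0, 0.112], "delta_rot": [-0.138, 0.138, 0.41], "hand": 1},
  {"translation": [-0.126, 0, 0.13], "delta_rot": [-0.16, 0.164, 0.476], "hand": 1},
  {"translation": [-0.126, 0, 0.13], "delta_rot": [-0.16, 0.164, 0.476], "hand": 1},
])

```text
time: 3.47
position: [563.1, -49.6, 212.4]
ee_rot: [0.724, 0.611, 0.243, -0.209]
ft_force: [-1.2, -0.4, -0.1]
gripper_width: 86.6
gripper_force: 0.0
```

Run:
```python
from h import *
import pickle
o=observe();print(o["position"].round(1),o["ee_rot"].round(3),abs(o["dq"]).max())
w=shot("wrist");pickle.dump(w,open("w2.pkl","wb"))
c=w["color"].copy()
p=proj(w,[620,99,208]);print(p)
u,v=int(p[0]),int(p[1])
x0,y0=max(0,u-100),max(0,v-60)
crop=c[y0:y0+150,x0:x0+200];print(x0,y0)
cv2.imwrite("pics/w2.png",cv2.resize(crop,(800,600),interpolation=cv2.INTER_CUBIC))
```

```text
[563.1 -49.6 212.4] [ 0.724  0.611  0.243 -0.209] 0.1053897218878874
[295.15486446  54.1046188 ]
195 0
```

View pics/w2.png

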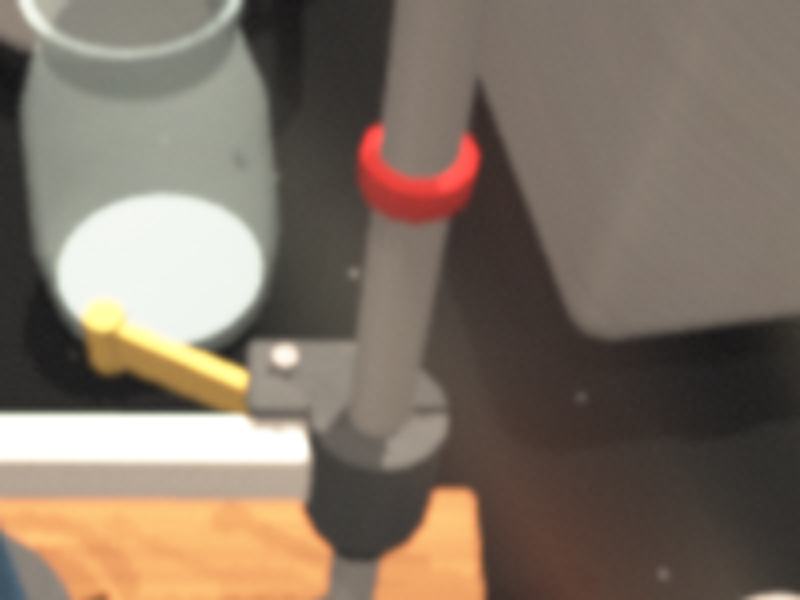

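The crop (4x, offset (195,0)) shows the ring's near lower edge at (415,221), the near edge of the collar's top at (378,470), and the lever tip's top at about (105,308). The bar's top edges are at rows 412 (far) and 463 (near).

Run:
```python
from h import *
import pickle
np.set_printoptions(precision=2,suppress=True)
w0=pickle.load(open("w2.pkl","rb"));w=shot("wrist");pickle.dump(w,open("w3.pkl","wb"))
print("cam",w0["pose"][:3,3],w["pose"][:3,3])
def red(w):
    c=w["color"].astype(int)[20:70,275:325];m=(c[...,2]-np.maximum(c[...,0],c[...,1]))>60
    ys,xs=np.nonzero(m);return xs.min()+275,xs.max()+275,ys.min()+20,ys.max()+20
print(red(w0),red(w))
# post axis via image line of post: edges midpoints from crop, (u,v)
def post_height(w,du,dv,c,r):
    cu,cv_=195+c[0]/4+du,c[1]/4+dv; ru,rv=195+r[0]/4+du,r[1]/4+dv
    n=onz(w,cu,cv_,152);h=n-w["pose"][:3,3];h[2]=0;h/=np.linalg.norm(h)
    ax=n+18.5*h; near=ax-11.5*h
    o,d=ray(w,ru,rv); t=np.dot(near-o,h)/np.dot(d,h);p=o+d*t
    # other estimate of axis from ring silhouettes
    return ax,p,near
for w_ in(w0,w):
    d=np.array(red(w_))-np.array(red(w0)); print(d)
    ax,p,near=post_height(w_,d[:2].mean(),d[2:].mean(),(378,470),(415,221));print("axis",ax,"ringpt",p,"lateral",p-near)
    # bar direction: near & far top edges, z=142 (y=-7, +7)
    e=[onz(w_,195+u/4+d[:2].mean(),v/4+d[2:].mean(),142) for u,v in((0,463),(300,461),(0,412),(300,414))]
    for a,b in((e[0],e[1]),(e[2],e[3])):
        f=b-a;print("bar yaw",np.arctan2(f[1],f[0]),a,b)
    t=onz(w_,195+105/4+d[:2].mean(),308/4+d[2:].mean(),141);print("tip",t)
    from scipy.optimize import fsolve
    top=ax.copy()
```

```text
cam [557.64 -82.87 367.67] [557.73 -82.07 369.65]
(np.int64(284), np.int64(314), np.int64(31), np.int64(55)) (np.int64(285), np.int64(315), np.int64(33), np.int64(57))
[0 0 0 0]
axis [623.44  95.97 152.  ] ringpt [618.44  85.56 218.33] lateral [-1.03  0.38 66.33]
bar yaw -0.16198807203171847 [522.95 105.02 142.  ] [600.35  92.37 142.  ]
bar yaw -0.17893107206991296 [524.24 121.83 142.  ] [603.21 107.54 142.  ]
tip [556.17 154.69 141.  ]
[1 1 2 2]
axis [624.44  95.45 152.  ] ringpt [618.74  85.31 219.18] lateral [-1.66  0.62 67.18]
bar yaw -0.15274606097694549 [523.35 103.56 142.  ] [601.1   91.59 142.  ]
bar yaw -0.16933183062416415 [524.56 120.33 142.  ] [603.89 106.77 142.  ]
tip [556.42 153.36 141.  ]
```

Run:
```python
from h import *
to([530,-20,345],2.979)
```

```text
pos [564.4 -48.8 216.1] t 3.57 units [ 0.1604 -0.0639 -0.1483]
rot [ 0.3232 -0.3228 -0.9589]
```

play_rows([
  {"translation": [0.02, -0.008, -0.018], "delta_rot": [0.0, 0.0, 0.0], "hand": 1},
  {"translation": [0.04, -0.016, -0.037], "delta_rot": [0.023, -0.023, -0.068], "hand": 1},
  {"translation": [0.06, -0.024, -0.056], "delta_rot": [0.046, -0.046, -0.136], "hand": 1},
  {"translation": [0.08, -0.032, -0.074], "delta_rot": [0.07, -0.07, -0.205], "hand": 1},
  {"translation": [0.1, -0.04, -0.092], "delta_rot": [0.092, -0.092, -0.273], "hand": 1},
  {"translation": [0.12, -0.048, -0.111], "delta_rot": [0.115, -0.115, -0.342], "hand": 1},
  {"translation": [0.14, -0.056, -0.13], "delta_rot": [0.138, -0.138, -0.41], "hand": 1},
  {"translation": [0.16, -0.064, -0.148], "delta_rot": [0.161, -0.161, -0.478], "hand": 1},
])

```text
time: 4.23
position: [530.7, -18.8, 348.3]
ee_rot: [0.436, 0.883, 0.132, -0.11]
ft_force: [0.4, 0.3, 0.0]
gripper_width: 87.1
gripper_force: 0.0
```

Run:
```python
from h import *
to([551.6,129.8,345],2.979)
```

```text
pos [530.7 -18.8 348.3] t 4.23 units [0.1613 0.1719 0.084 ]
rot [ 0.1611 -0.1579 -0.4757]
```

play_rows([
  {"translation": [0.023, 0.025, 0.012], "delta_rot": [0.023, -0.023, -0.068], "hand": 1},
  {"translation": [0.046, 0.05, 0.024], "delta_rot": [0.046, -0.046, -0.136], "hand": 1},
  {"translation": [0.07, 0.074, 0.036], "delta_rot": [0.07, -0.068, -0.205], "hand": 1},
  {"translation": [0.092, 0.098, 0.048], "delta_rot": [0.092, -0.09, -0.273], "hand": 1},
  {"translation": [0.115, 0.123, 0.06], "delta_rot": [0.115, -0.113, -0.342], "hand": 1},
  {"translation": [0.138, 0.147, 0.072], "delta_rot": [0.138, -0.135, -0.41], "hand": 1},
  {"translation": [0.161, 0.172, 0.084], "delta_rot": [0.161, -0.158, -0.476], "hand": 1},
  {"translation": [0.161, 0.172, 0.084], "delta_rot": [0.161, -0.158, -0.476], "hand": 1},
])

```text
time: 4.9
position: [552.5, 134.4, 345.0]
ee_rot: [0.079, 0.997, 0.002, 0.0]
ft_force: [-0.1, -0.0, -0.3]
gripper_width: 86.8
gripper_force: 0.0
```

Run:
```python
from h import *
snapshot("top")
to([551.6,129.8,134],2.979)
w=shot("wrist");cv2.imwrite("pics/w4.png",cv2.resize(w["color"][100:384,120:392],(800,600)))
for p in([549.5,107.9,142],[556.3,154,141]): print(proj(w,p))
```

```text
pos [552.5 132.5 344.8] t 4.95 units [ 1.000e-04 -5.900e-03  3.513e-01]
rot [ 0.0023 -0.0011 -0.0002]
[237.74882863 175.86473541]
[272.81600368 175.16874091]
```

View pics/w4.png

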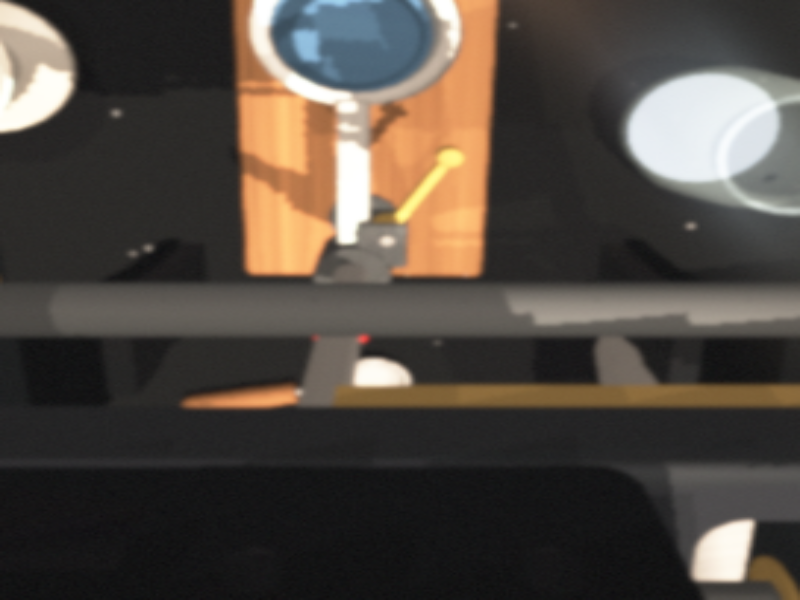

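The wrist view shows the bar centred at crop column 353 and the open lever's tip at (451,158). Both match the predictions within about 2 px, so I descend.

play_rows([
  {"translation": [0, -0.002, 0.04], "delta_rot": [0, 0, 0], "hand": 1},
  {"translation": [0, -0.003, 0.09], "delta_rot": [0, 0, 0], "hand": 1},
  {"translation": [0, -0.003, 0.14], "delta_rot": [0, 0, 0], "hand": 1},
  {"translation": [0, -0.003, 0.19], "delta_rot": [0, 0, 0], "hand": 1},
  {"translation": [0, -0.003, 0.24], "delta_rot": [0, 0, 0], "hand": 1},
  {"translation": [0, -0.003, 0.29], "delta_rot": [0, 0, 0], "hand": 1},
  {"translation": [0, -0.003, 0.33], "delta_rot": [0, 0, 0], "hand": 1},
  {"translation": [0, -0.003, 0.351], "delta_rot": [0, 0, 0], "hand": 1},
])

```text
time: 5.67
position: [550.2, 126.9, 129.0]
ee_rot: [0.086, 0.996, 0.001, -0.005]
ft_force: [-1.5, 0.0, 0.5]
gripper_width: 87.1
gripper_force: 0.0
```

Run:
```python
from h import *
w=shot("wrist")
to([551.6,130.5,134],2.979);print(observe()["ft_force"])
cv2.imwrite("pics/w5.png",cv2.resize(w["color"][100:384,120:392],(800,600)))
for p in([549.5,107.9,142],[556.3,154,141]): print(proj(w,p))
```

```text
pos [549.4 126.9 127.6] t 5.72 units [-0.0025  0.0065 -0.0108]
rot [ 0.001  -0.0072 -0.0062]
[-2.42745196 -0.65327966 -1.66507782]
[222.99893234 256.73212124]
[308.70126687 253.83661099]
```

View pics/w5.png

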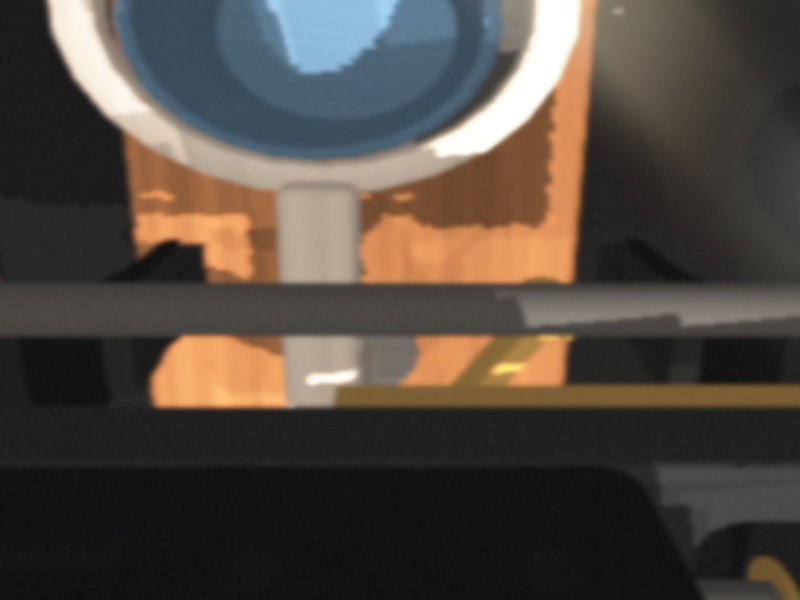

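The view shows the bar's edges at crop columns 282 and 361 and the lever's outer edge at about column 573. The pinch centre is about 5 mm to tool +y, so I shift that way and close lightly.

play_rows([
  {"translation": [0, 0.004, -0.004], "delta_rot": [0, 0, 0], "hand": 1},
  {"translation": [0, 0.008, -0.008], "delta_rot": [0, 0, 0], "hand": 1},
  {"translation": [0, 0.008, -0.008], "delta_rot": [0, 0, 0], "hand": 1},
  {"translation": [0, 0.008, -0.008], "delta_rot": [0, 0, 0], "hand": 1},
], newtons=7)

```text
time: 6.05
position: [554.3, 133.4, 139.1]
ee_rot: [0.085, 0.996, 0.002, -0.0]
ft_force: [0.5, -0.1, 0.1]
gripper_width: 86.7
gripper_force: 0.0
```

Run:
```python
from h import *
to([551.6,131.5,132],2.979);print(observe()["ft_force"])
```

```text
pos [554.3 133.4 139.1] t 6.05 units [ 0.0039 -0.0039  0.0118]
rot [ 0.0029 -0.0007 -0.0049]
[ 0.45074822 -0.07874048  0.12816072]
```

play_rows([
  {"translation": [0.002, -0.001, 0.005], "delta_rot": [0, 0, 0], "hand": 0.9},
  {"translation": [0.004, -0.002, 0.01], "delta_rot": [0, 0, 0], "hand": 0.8},
  {"translation": [0.004, -0.002, 0.01], "delta_rot": [0, 0, 0], "hand": 0.74},
  {"translation": [0.004, -0.002, 0.01], "delta_rot": [0, 0, 0], "hand": 0.7},
  {"translation": [0.004, -0.002, 0.01], "delta_rot": [0, 0, 0], "hand": 0.67},
  {"translation": [0.004, -0.002, 0.01], "delta_rot": [0, 0, 0], "hand": 0.64},
  {"translation": [0.004, -0.002, 0.01], "delta_rot": [0, 0, 0], "hand": 0.6},
  {"translation": [0.004, -0.002, 0.01], "delta_rot": [0, 0, 0], "hand": 0.6},
], newtons=7)

```text
time: 6.72
position: [550.0, 132.7, 130.4]
ee_rot: [0.085, 0.996, 0.002, -0.002]
ft_force: [0.3, 2.4, -0.2]
gripper_width: 56.4
gripper_force: 7.0
```

Run:
```python
from h import *
to([551.6,131.5,132],2.979);o=observe();print(o["ft_force"],o["moment"],o["gripper_width"],o["gripper_force"])
```

```text
pos [550.  132.7 130.4] t 6.72 units [-0.0029 -0.0016 -0.0026]
rot [ 0.0026 -0.0034 -0.0051]
[ 0.2603987   2.44726682 -0.19448841] [ 0.42148896 -0.20779826 -0.03105428] 56.426767082018955 7.0011624216567725
```

play_rows([
  {"translation": [0, 0, -0.003], "delta_rot": [0, 0, 0], "hand": 0.58},
  {"translation": [0, 0, -0.01], "delta_rot": [0, 0, 0], "hand": 0.58},
  {"translation": [0, 0, -0.02], "delta_rot": [0, 0, 0], "hand": 0.58},
  {"translation": [0, 0, -0.031], "delta_rot": [0, 0, 0], "hand": 0.58},
  {"translation": [0, 0, -0.041], "delta_rot": [0, 0, 0], "hand": 0.58},
  {"translation": [0, 0, -0.048], "delta_rot": [0, 0, 0], "hand": 0.58},
  {"translation": [0, 0, -0.05], "delta_rot": [0, 0, 0], "hand": 0.58},
  {"translation": [0, 0, -0.05], "delta_rot": [0, 0, 0], "hand": 0.58},
], newtons=7.5)

```text
time: 7.38
position: [550.0, 132.7, 160.9]
ee_rot: [0.085, 0.996, 0.002, -0.003]
ft_force: [0.4, 5.7, -4.2]
gripper_width: 56.5
gripper_force: 7.5
```

Run:
```python
from h import *
for i in range(3):
    o=observe();print(o["time"],o["position"],o["ft_force"],o["gripper_width"],o["gripper_force"]);s=snapshot("scene")
cv2.imwrite("pics/s6.png",cv2.resize(s["color"][130:220,250:370],(800,600),interpolation=cv2.INTER_CUBIC))
```

```text
7.3833 [549.98243106 132.66244383 160.92224604] [ 0.43734605  5.69695985 -4.17868682] 56.498310164398056 7.503820029669441
7.4333 [549.97842035 132.68133183 160.72733989] [ 1.78585896  4.89275852 -3.83477812] 56.31390578191203 7.503052713582292
7.4833 [549.97432342 132.66943199 160.61268496] [ 2.02435128  5.01912741 -3.15827973] 56.65240434201214 7.503059493319597
```

View pics/s6.png

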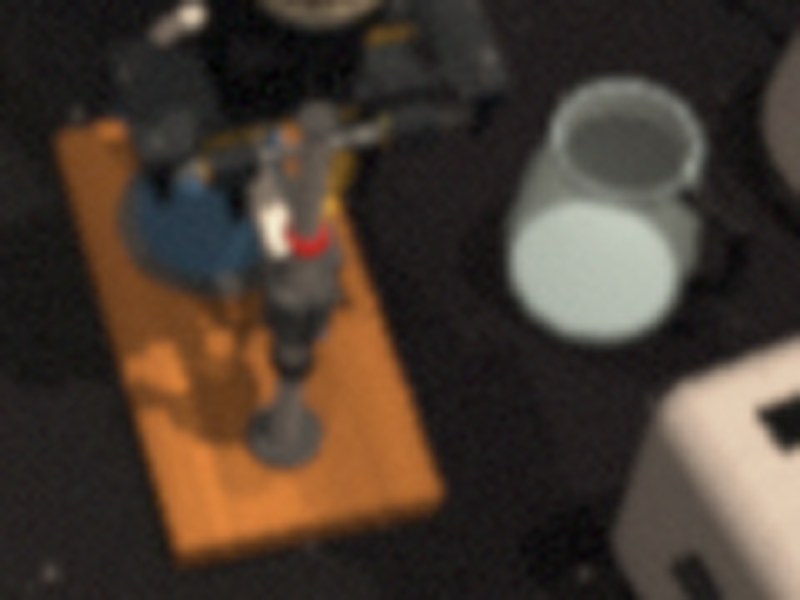

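The scene crop shows the lifted collar under the red ring at (308,240), with the force reading about 4 N of arm weight. The arm is held, so I lift the rest.

play_rows([
  {"translation": [0, 0, -0.003], "delta_rot": [0, 0, 0], "hand": 0.58},
  {"translation": [0, 0, -0.01], "delta_rot": [0, 0, 0], "hand": 0.58},
  {"translation": [0, 0, -0.02], "delta_rot": [0, 0, 0], "hand": 0.58},
  {"translation": [0, 0, -0.031], "delta_rot": [0, 0, 0], "hand": 0.58},
  {"translation": [0, 0, -0.042], "delta_rot": [0, 0, 0], "hand": 0.58},
  {"translation": [0, 0, -0.052], "delta_rot": [0, 0, 0], "hand": 0.58},
  {"translation": [0, 0, -0.058], "delta_rot": [0, 0, 0], "hand": 0.58},
  {"translation": [0, 0, -0.06], "delta_rot": [0, 0, 0], "hand": 0.58},
], newtons=7.5)

```text
time: 8.2
position: [549.9, 132.7, 196.9]
ee_rot: [0.085, 0.996, 0.002, -0.003]
ft_force: [1.9, 5.8, -4.4]
gripper_width: 56.1
gripper_force: 7.5
```

Run:
```python
from h import *
for i in range(3):
    o=observe();print(o["time"],o["position"],o["ft_force"],o["gripper_width"],o["gripper_force"])
    s=shot("scene") if i<2 else shot("wrist")
    if i==1: q=s
a=cv2.resize(q["color"][150:195,270:330],(800,600),interpolation=cv2.INTER_CUBIC)[:, :400*2]
b=s["color"][100:384,120:392]
cv2.imwrite("pics/c7.png",np.hstack([cv2.resize(a,(400,300)),cv2.resize(b,(400,300))]))
for z in(218.5,210,200): print(z,(proj(q,[624,95.6,z])-[270,150])*400/60)
c=b=s["color"]; row=c[240,190:330].astype(int);print(row.sum(1).tolist())
```

```text
8.2 [549.94110349 132.65676388 196.90222729] [ 1.86174045  5.8094148  -4.42640315] 56.14583785076816 7.5041729951044545
8.25 [549.95582827 132.64937241 196.87920361] [ 1.31515664  5.92598374 -3.55497083] 56.379077626305445 7.5067458910052665
8.3 [549.93637157 132.61857455 196.63126913] [ 0.3960819   6.01642589 -4.16123262] 56.355378076506774 7.505679043242708
218.5 [167.93789509 103.57409497]
210 [166.90226687 113.309765  ]
200 [165.69739486 124.63645168]
[198, 200, 201, 200, 202, 198, 200, 199, 198, 201, 206, 201, 197, 198, 196, 199, 198, 201, 198, 195, 197, 202, 200, 202, 202, 198, 201, 198, 198, 198, 197, 198, 198, 200, 198, 200, 202, 202, 196, 203, 201, 200, 198, 201, 197, 204, 200, 202, 196, 197, 200, 203, 195, 201, 197, 197, 197, 193, 200, 197, 198, 198, 199, 199, 193, 198, 199, 197, 201, 196, 200, 202, 198, 203, 194, 200, 198, 199, 197, 202, 199, 198, 200, 197, 196, 196, 194, 202, 201, 198, 202, 198, 202, 202, 198, 199, 200, 202, 198, 200, 209, 235, 260, 275, 280, 278, 283, 278, 277, 279, 282, 284, 281, 279, 280, 279, 278, 281, 280, 283, 279, 281, 279, 278, 283, 279, 279, 282, 281, 280, 281, 279, 283, 279, 283, 278, 276, 279, 280, 277]
```

View pics/c7.png

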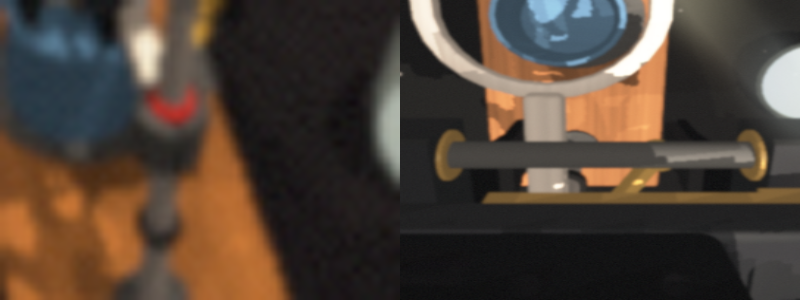

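Left half: the red ring spans rows 90–124, with a rim of the collar's top showing below it to about row 136, which is what a level collar should look like. Right half: the bar and ring look unchanged relative to the fingers, so nothing has slipped. I check the profile numerically.

Run:
```python
from h import *
A=[]
for i in range(4): s=shot("scene");A.append(s["color"].astype(float))
c=np.mean(A,0);P=np.array([624,95.6,0.]);h=P-s["pose"][:3,3];h[2]=0;h/=np.linalg.norm(h)
for z in(212.5,218.5,224.5):
    print(z,"collar near",proj(s,P-18.5*h+[0,0,z]).round(1),"collar low",proj(s,P-18.5*h+[0,0,z-40]).round(1),"ring low",proj(s,P-11.5*h+[0,0,z]).round(1))
for v in range(160,184): print(v,c[v,293:299].mean(0).round(),c[v,288:304].sum(1).round().astype(int).tolist() if False else "",c[v,290:300].sum(1).round().astype(int).tolist())
o=observe();print(o["position"],o["gripper_width"])
```

```text
212.5 collar near [294.6 171.2] collar low [293.9 177.8] ring low [294.8 169.4]
218.5 collar near [294.7 170.2] collar low [294.  176.8] ring low [294.9 168.4]
224.5 collar near [294.8 169.1] collar low [294.1 175.9] ring low [295.  167.4]
160 [ 90. 101. 112.]  [397, 610, 637, 477, 299, 243, 255, 273, 276, 260]
161 [ 87.  97. 109.]  [342, 525, 563, 429, 285, 245, 259, 273, 270, 254]
162 [ 78.  87. 104.]  [262, 366, 393, 316, 246, 242, 260, 276, 270, 250]
163 [ 69.  78. 106.]  [200, 227, 238, 224, 228, 243, 260, 284, 281, 255]
164 [ 65.  73. 121.]  [180, 188, 194, 216, 236, 250, 268, 293, 289, 270]
165 [ 59.  66. 150.]  [176, 192, 214, 245, 264, 269, 283, 295, 292, 277]
166 [ 48.  56. 170.]  [183, 218, 246, 261, 264, 274, 288, 279, 275, 271]
167 [ 47.  53. 153.]  [177, 233, 262, 258, 248, 253, 251, 250, 258, 248]
168 [ 60.  67. 111.]  [144, 201, 242, 250, 249, 243, 222, 228, 236, 226]
169 [64. 70. 81.]  [117, 142, 187, 216, 236, 238, 210, 190, 198, 189]
170 [50. 54. 59.]  [111, 108, 133, 151, 178, 192, 172, 144, 142, 155]
171 [38. 41. 44.]  [110, 109, 112, 114, 126, 136, 124, 116, 126
[... 225 characters left out ...]
46. 56.]  [160, 148, 150, 138, 134, 129, 121, 146, 178, 212]
176 [47. 62. 82.]  [168, 176, 186, 183, 181, 177, 171, 207, 224, 246]
177 [ 56.  76. 104.]  [190, 223, 224, 219, 218, 216, 224, 259, 274, 285]
178 [ 60.  83. 114.]  [243, 264, 245, 230, 231, 236, 260, 285, 296, 295]
179 [ 61.  86. 120.]  [280, 272, 243, 229, 238, 256, 280, 298, 304, 301]
180 [ 62.  88. 122.]  [273, 244, 230, 232, 244, 266, 286, 302, 304, 301]
181 [ 62.  86. 118.]  [236, 199, 210, 234, 252, 266, 261, 289, 295, 296]
182 [ 61.  82. 111.]  [217, 167, 202, 231, 260, 257, 229, 262, 286, 294]
183 [ 58.  77. 102.]  [212, 146, 183, 222, 246, 236, 200, 240, 278, 292]
[549.93704127 132.65632435 196.35960145] 56.42473520169311
```

play_rows([
  {"translation": [0, 0, -0.001], "delta_rot": [0, 0, 0], "hand": 0.58},
  {"translation": [0, 0, -0.0025], "delta_rot": [0, 0, 0], "hand": 0.58},
  {"translation": [0, 0, -0.0025], "delta_rot": [0, 0, 0], "hand": 0.58},
  {"translation": [0, 0, -0.0025], "delta_rot": [0, 0, 0], "hand": 0.58},
  {"translation": [0, 0, -0.0025], "delta_rot": [0, 0, 0], "hand": 0.58},
], newtons=7.5)

```text
time: 8.97
position: [550.0, 132.6, 197.9]
ee_rot: [0.085, 0.996, 0.002, -0.003]
ft_force: [1.4, 5.9, -3.5]
gripper_width: 56.4
gripper_force: 7.5
```

play_rows([
  {"translation": [0, 0, 0], "delta_rot": [0, 0, 0], "hand": 0.63},
  {"translation": [0, -0.001, 0], "delta_rot": [0, 0, 0], "hand": 0.61},
  {"translation": [0, -0.0025, 0], "delta_rot": [0, 0, 0], "hand": 0.59},
  {"translation": [0, -0.004, 0], "delta_rot": [0, 0, 0], "hand": 0.57},
  {"translation": [0, -0.0055, 0], "delta_rot": [0, 0, 0], "hand": 0.55},
  {"translation": [0, -0.007, 0], "delta_rot": [0, 0, 0], "hand": 0.53},
  {"translation": [0, -0.0085, 0], "delta_rot": [0, 0, 0], "hand": 0.51},
  {"translation": [0, -0.01, 0], "delta_rot": [0, 0, 0], "hand": 0.49},
], newtons=32)

```text
time: 9.63
position: [547.0, 127.1, 196.8]
ee_rot: [0.085, 0.996, 0.002, -0.005]
ft_force: [-6.4, 8.8, -2.7]
gripper_width: 44.3
gripper_force: 13.7
```

play_rows([
  {"translation": [0, -0.001, 0], "delta_rot": [0, 0, 0], "hand": 0.475},
  {"translation": [0, -0.0025, 0], "delta_rot": [0, 0, 0], "hand": 0.455},
  {"translation": [0, -0.004, -0.0005], "delta_rot": [0, 0, 0], "hand": 0.435},
  {"translation": [0, -0.0055, -0.0005], "delta_rot": [0, 0, 0], "hand": 0.415},
  {"translation": [0, -0.007, -0.001], "delta_rot": [0, 0, 0], "hand": 0.395},
  {"translation": [0, -0.0085, -0.001], "delta_rot": [0, 0, 0], "hand": 0.375},
  {"translation": [0, -0.01, -0.001], "delta_rot": [0, 0, 0], "hand": 0.355},
  {"translation": [0, -0.0115, -0.001], "delta_rot": [0, 0, 0], "hand": 0.335},
], newtons=32)

```text
time: 10.3
position: [545.4, 120.5, 197.1]
ee_rot: [0.085, 0.996, 0.003, -0.006]
ft_force: [-5.4, 9.2, -4.5]
gripper_width: 31.0
gripper_force: 10.2
```

play_rows([
  {"translation": [0, -0.0005, 0], "delta_rot": [0, 0, 0], "hand": 0.32},
  {"translation": [0, -0.001, 0], "delta_rot": [0, 0, 0], "hand": 0.31},
  {"translation": [0, -0.001, 0], "delta_rot": [0, 0, 0], "hand": 0.29},
  {"translation": [0, -0.001, 0], "delta_rot": [0, 0, 0], "hand": 0.25},
  {"translation": [0, -0.001, 0], "delta_rot": [0, 0, 0], "hand": 0.25},
  {"translation": [0, -0.001, 0], "delta_rot": [0, 0, 0], "hand": 0.25},
  {"translation": [0, -0.001, 0], "delta_rot": [0, 0, 0], "hand": 0.25},
], newtons=32)

```text
time: 10.88
position: [545.1, 118.6, 197.0]
ee_rot: [0.085, 0.996, 0.001, -0.006]
ft_force: [-6.9, 3.4, -3.1]
gripper_width: 26.4
gripper_force: 32.0
```

Run:
```python
from h import *
A=[]
for i in range(4): s=shot("scene");A.append(s["color"].astype(float))
c=np.mean(A,0)
for v in range(164,180): print(v,c[v,293:299].mean(0).round())
o=observe();print(o["time"],o["position"],o["ft_force"],o["gripper_width"],o["gripper_force"],abs(o["dq"]).max())
```

```text
164 [ 65.  73. 120.]
165 [ 58.  66. 148.]
166 [ 47.  54. 167.]
167 [ 46.  53. 150.]
168 [ 57.  63. 107.]
169 [59. 65. 76.]
170 [48. 52. 56.]
171 [38. 41. 44.]
172 [36. 39. 42.]
173 [36. 39. 43.]
174 [36. 42. 50.]
175 [39. 50. 66.]
176 [48. 65. 89.]
177 [ 56.  77. 107.]
178 [ 60.  83. 115.]
179 [ 62.  87. 121.]
11.0833 [545.04882533 118.63759411 196.94674891] [-7.55315819  3.34386968 -3.23974484] 26.68803858501082 31.959321638569236 0.0010524465851717109
```

Run:
```python
from h import *
w=shot("wrist");cv2.imwrite("pics/w8.png",cv2.resize(w["color"][150:310,150:363],(800,600)))
```

```text
(no output)
```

View pics/w8.png

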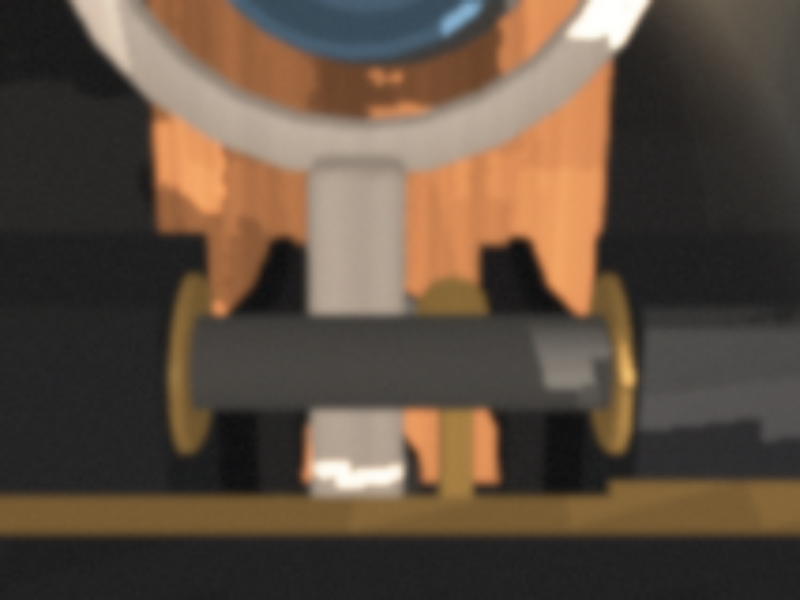

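The lever (column 455) is now parallel to the bar (column 357), and the fingers hold both, so the lever is closed. Handing in.

```bash
python3 -c "
from h import *
print(close_job())"
```

```text
the job is handed in; nothing more can be done
None
```

The job is handed in with the arm raised about 67 mm to the red ring's lower edge (level by my measurements, to about 2–3 mm), the lever closed and still gripped at 32 N; the hand-in gave no verdict.

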